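# Press the rocker to drop a praline into the ramekin

## Robot

A 6-joint arm with a two-finger parallel gripper is mounted at the origin on the work surface. World frame = base frame: x ahead of the robot, y to its left, z up, the work surface at z = 0. Lengths are in m, angles in rad, forces in N, time in s.
With the tool pointing down it reaches from about 0.25 to 0.775 m from the base axis. Payload 4 kg.
Tool frame: the origin (TCP) lies at the very end of the fingers, on their centre line; the grasp point (between the pads) lies 19 mm behind it; z points along the fingers, y is the direction in which the jaws open and shut (so a half turn about z gives the same grasp; the last joint's range is limited). The gripper opens to 94 mm and grips with 3 to 60 N. Pads are 16 mm wide; open, the fingers measure 119 mm over their backs; the gripper's body (75 mm by 177 mm) begins 78 mm behind the grasp point.
Start: joints at [-1.355, 0.087, 1.371, -0, 1.684, -0.103], TCP at [0.172, -0.522, 0.206] pointing down, gripper open.
Joint ranges: [-3.1, 3.1], [-0.76, 2.03], [0.27, 2.55], [-1.08, 4.22], [0.17, 2.65], [-2.57, 2.57]. Speed limits (rad/s): [2.79, 2.79, 3.14, 3.14, 3.14, 3.14].

## Interface

Orientations are given as [roll, pitch, yaw] about the fixed x, y, z axes, in that order (R = Rz(yaw) Ry(pitch) Rx(roll)).
In Python, from bench import robot, cams, models gives the robot as it stands.
- The arm moves only by the tool step_arm, never from a script. Its argument "series" is a list of rows, each a list of 5 numbers: the gripper command: -1 is shut, 1 is fully open, values between are in proportion, then the shift along the tool's x, y, z in mm, then the turn about the tool's z in degrees. A call has 1 to 20 rows; each row is the pose to reach, as a shift and turn from the pose commanded when the call began, along the tool's axes at that moment; what a row does not reach only later rows make up. A row lasts 1/8 s, in which the tool goes at most 62.5 mm and 10.7 degrees, less where a joint would pass 70% of its speed; a pose out of reach is approached as far as the arm can. A call with a gripper value outside its range is refused whole. The fingers move at their own pace and stop on an object; the grip force is fixed at half the most. Time passes only in rows, so rows that repeat a pose let the fingers close. It gives the time, the measured TCP pose, the force and the opening at its end, in the units of the state.
- robot.get_obs(): the state, without advancing time (a new reading comes with each control period).
- cams.snapshot(name): name is "side" or "top" or "wrist"; returns a dict with "pixels" (480x640x3 uint8, red, green, blue), "fov_y" (degrees; the focal length in pixels is half the picture's height over the tangent of half this angle, whatever the lens; pixels are square), "cx", "cy" (the principal point, pixels), "R" (3x3) and "t" (3): a world point X has camera coordinates R X + t. Camera axes: x right, y down, z forward; pixel columns grow to the right and rows downward; lengths in m; the calibration is good to about 2 mm. A picture is of the moment at which its call begins. There is no depth.
- robot.close_job(): hands the job in, once; it reports no verdict.
Trained networks look in a picture, given as the dict that the camera call returned (one of the last four; its "shot" number tells which), for a name from the list of things; names that differ only in an ending like _2 or _b are one class to them, and where a whole thing is asked for, a point or a joint stands for the part that bears it (a point fixed in the world has none). Each returns a list of dicts, best first, with "p" (0 to 1); they miss things now and then, are a little off and sometimes report something else, mostly with a low value. They report only what shows in the picture. A call takes as long as a camera call. They do not tell look-alikes from the thing itself.
- models.find_in(picture, label): "position" ([x, y, z] in m, in world coordinates, good to about 4 mm: the middle of the surface that is visible of it).
- models.pinpoint(picture, label): "position" ([x, y, z] in m, in world coordinates, good to about 4 mm: a listed point, or the origin of a listed thing).
The state is a dict: "time": time; "joint_positions": joint angles; "qvel": joint speeds; "joint_torque": joint torques, N m; "tool_pos": TCP position; "ee_rot": TCP orientation; "wrist_force": force on the tool from outside, world axes, zero at the start; "wrist_torque": the same for the moment, N m; "width": finger opening in m.
Only numpy, scipy, OpenCV 4.12 (cv2) and the standard library are available. Lean on these libraries where they do the work, as an engineer would, in place of code of your own. Each camera call takes 0.05 s, during which the arm holds its last target. There are 200 camera calls.

## Task

Without lifting it, push the glass ramekin across the counter until it sits against the two rubber bumpers under the dispenser's spout. Then press the orange paddle of the rocking lever fully down with your fingertips, keep it down until the gate has let the gold praline ball roll out into the ramekin, and let the paddle come back up. Do not touch the praline itself, and leave the mixing bowl, spatula, tartlet mould and blue lid where they are.

Things in the scene. Friction and masses are not known exactly. Their poses are not given: they have to be found in the camera images.
- dispenser: Fixed pale-green praline dispenser, 140 mm tall at the pivot posts. Origin on the counter; its y axis runs along chute and lever: -y the spout end, +y the paddle end, z up. Base: x -50..50, y -45..185 mm, 15 mm thick. The chute (46 mm wide, clear walls) slopes down to a lip at y = -60, 60 mm above the counter (underside 55). Its y axis is within 17 degrees of world y
- dock (a point): Point on the counter below the spout, (0, -90, 0) mm in the dispenser's frame, where the centre of the ramekin's underside lies when it touches both bumpers: black rubber posts, 12 mm across, 30 mm tall, at x = +-28, y = -51 mm in that frame. The ramekin comes in from the open -y side. Same axes as the dispenser
- rocker (a joint): Angle of the rocking lever (rad): 0 at rest with the gate shut, 0.30 with the paddle fully down on its stop and the gate fully up. The gate lets the praline pass from about 0.24. A spring returns it to 0. The pivot lies across the chute at (0, 50, 125) mm in the dispenser's frame
- paddle_top (a point): Centre of the top face of the orange press paddle on the lever's +y end: 46 x 40 mm (x, y), 8 mm thick, nothing above it. 110 mm from the pivot, at (0, 160, 133) mm in the dispenser's frame at rest; moves with the paddle. It goes down 32 mm; about 2 N to start it, 4 N to reach the stop
- ramekin: Loose round straight-sided glass ramekin, 84 mm outside diameter, 45 mm tall, wall 5 mm, floor 6 mm thick, 0.18 kg. Origin at the centre of its underside, z up. It starts 90 to 140 mm beyond the dock, off the dispenser's -y end
- praline: Loose gold ball, a foil-wrapped praline, 30 mm across, 20 g, lying in the chute behind the shut gate (an orange blade on the lever's -y end). Once the gate is up it rolls out in about half a second
- praline_center (a point): Centre of the praline ball
- mixing_bowl: Stainless steel mixing bowl, 200 mm across, 85 mm tall, to the robot's left; bystander. Origin at the centre of its underside
- spatula: Wooden spatula, 280 mm long, lying near the robot; bystander. It lies along its own x axis
- tartlet_mould: Fluted aluminium tartlet mould, 80 mm across, 20 mm tall, near the robot to the right; bystander. Origin at the centre of its underside
- blue_lid: Blue plastic lid, 110 mm across, 13 mm tall, beyond the dispenser; bystander. Origin at the centre of its underside
Not all that is in view belongs to the job. There is more than one size of the ramekin; the job needs the middle-sized.

How it is judged:
On the way, in this order (a step that is already met when the one before it is completed fails the run):
1. the ramekin stands under the spout against the bumpers, within 10 mm, while the gate is still shut (horizontal distance between ramekin and dock below 0.01 m and value of joint rocker below 0.05 rad), for 0.2 s.
2. the fingertips press the paddle fully down (over 0.27 rad), lifting the gate (value of joint rocker above 0.27 rad and contact force between the fingers and rocker_c5 above 0.5 N), for 0.1 s.
At the end, for the whole second after the job is handed in: The praline lies on the floor of the ramekin; the ramekin stands upright on the counter under the spout, within 15 mm of the dock point, at rest; the lever is back at rest (under 0.03 rad) with the gate shut (horizontal distance between praline_center and ramekin below 0.03 m and z of praline_center in the frame of ramekin between 0.01 and 0.03 m and horizontal distance between ramekin and dock below 0.015 m and angle between ramekin's own z axis and vertical below 0.05 rad and height (world z) of ramekin below 0.005 m and value of joint rocker below 0.03 rad and linear speed of ramekin below 0.02 m/s); the robot touches nothing.
It fails at once if the ramekin is lifted (over 10 mm) or tipped (height (world z) of ramekin above 0.01 m or angle between ramekin's own z axis and vertical above 0.25 rad).
It fails at once if the fingers touch the praline (contact force between the fingers and praline above 0.3 N).
It fails at once if the mixing bowl, spatula, tartlet mould or blue lid is moved by more than 20 mm (distance of any of mixing_bowl, spatula, tartlet_mould, blue_lid from where it was at the start of the episode above 0.02 m).
It also fails if it takes over 51 s, if anything falls off the work surface, if the arm or the gripper's body presses on something with over 40 N, if the wrist force passes 120 N, or if a joint passes its speed limit or range.

## Working session

There is one attempt and no reset: what is moved stays moved. The work goes in short steps, Python scripts to look and compute and a tool call to move; the robot and the scene stay as the last step left them, time stands still between calls to the robot, and variables do not carry over. Pictures are saved under pics/ and viewed, about 8 in all and at most 12, crops included, and the job is handed in when it is done.

Besides the shell and the picture viewer there is one more tool, called after "Request:" as name(argument=value, ...), one argument or row to a line, values as JSON. step_arm: Moves the arm, as the interface text tells. Its arguments: {"type":"object","properties":{"series":{"type":"array","items":{"type":"array","items":{"type":"number"}}}},"required":["series"]}

```bash
mkdir -p pics; python3 - <<'E'
from bench import robot,cams,models
import cv2,numpy as np
o=robot.get_obs();print(o['time'],o['tool_pos'],o['ee_rot'],o['width'])
for n in ['top','side']:
    s=cams.snapshot(n);cv2.imwrite(f'pics/{n}0.png',s['pixels'][:,:,::-1])
    print(n,s['fov_y'],s['cx'],s['cy'],np.round(s['R'],3).tolist(),s['t'])
    for l in ['dispenser','dock','paddle_top','ramekin','praline_center','mixing_bowl','spatula','tartlet_mould','blue_lid']:
        for d in models.pinpoint(s,l)[:4]: print(l,np.round(d['position'],3),round(d['p'],2))
E
```

```text
0.0 [ 0.17224231 -0.52174658  0.20432466] [-3.13941351e+00 -2.00994716e-04  3.18803101e-01] 0.0939742639820599
top 57.03856958141981 326.47355086511453 231.92675276201632 [[0.012, -0.999, 0.031], [-0.995, -0.015, -0.097], [0.097, -0.03, -0.995]] [0.09065604 0.56317165 1.05138022]
dispenser [ 0.58   0.043 -0.001] 0.81
dock [ 0.596 -0.047  0.002] 0.82
paddle_top [0.545 0.197 0.133] 0.69
ramekin [ 0.489 -0.153 -0.001] 0.97
ramekin [ 0.731 -0.239  0.002] 0.91
ramekin [ 0.595 -0.147 -0.001] 0.87
praline_center [0.58  0.024 0.085] 0.56
spatula [ 0.34   0.163 -0.002] 0.65
tartlet_mould [ 0.314 -0.272  0.004] 0.72
tartlet_mould [ 0.594 -0.05   0.002] 0.36
blue_lid [ 0.794  0.012 -0.005] 0.55
blue_lid [0.584 0.026 0.065] 0.49
side 51.750490673068285 314.76857764577613 240.43352897406584 [[-0.983, -0.181, 0.017], [-0.145, 0.727, -0.671], [0.109, -0.663, -0.741]] [0.57745283 0.06473491 1.44806004]
dispenser [ 0.573  0.04  -0.003] 0.69
paddle_top [0.547 0.198 0.134] 0.74
ramekin [ 0.598 -0.144 -0.001] 0.97
ramekin [ 0.485 -0.157 -0.   ] 0.84
ramekin [ 0.728 -0.242 -0.001] 0.81
praline_center [0.584 0.026 0.087] 0.64
mixing_bowl [ 0.458  0.451 -0.004] 0.85
spatula [0.341 0.159 0.001] 0.92
tartlet_mould [ 0.315 -0.276 -0.004] 0.64
blue_lid [ 0.795  0.014 -0.002] 0.97
```

View pics/top0.png

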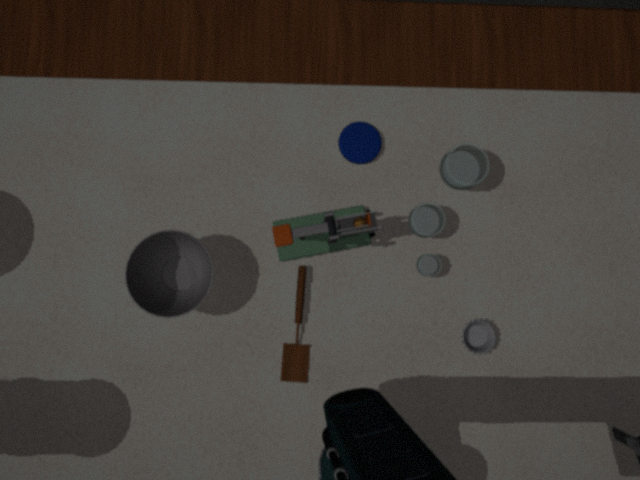

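View pics/side0.png

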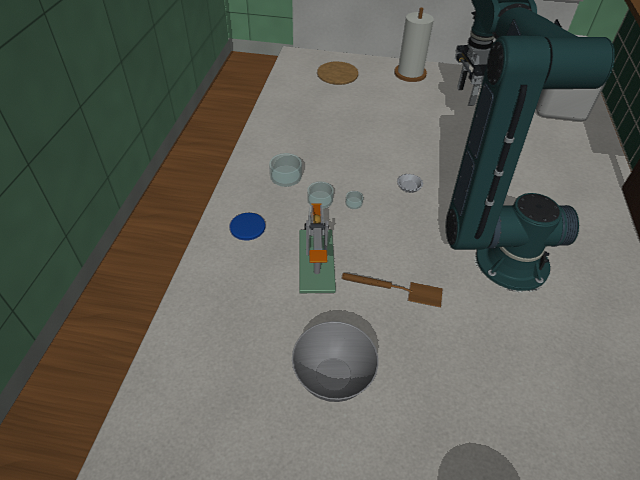

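The top view shows three ramekins: large at (465,168), middle at (427,220) and small at (428,265). The middle one is at about (0.597,-0.146). The dispenser yaw is about 11°, which puts the dock at about (0.595,-0.046). The fingers will form a cradle (50 mm gap) behind the ramekin and push along tool x.

Request:
step_arm(
  series=[
    [0.06,514,-159,0,-83],
    [0.06,514,-159,0,-83],
    [0.06,514,-159,0,-83],
    [0.06,514,-159,0,-83],
    [0.06,514,-159,0,-83],
    [0.06,514,-159,0,-83],
    [0.06,514,-159,0,-83],
    [0.06,514,-159,0,-83],
    [0.06,514,-159,0,-83],
    [0.06,514,-159,0,-83],
    [0.06,514,-159,0,-83],
    [0.06,514,-159,0,-83],
  ],
)

```text
time: 2.5
tool_pos: [0.6097, -0.2114, 0.2059]
ee_rot: [-3.142, 0.001, 1.766]
wrist_force: [-0.3, 0.1, -0.3]
width: 0.0503
```

```bash
cat > look.py <<'E'
from bench import robot,cams,models
import cv2,numpy as np,sys
def look(names,labels,tag):
    o=robot.get_obs();print(o['time'],np.round(o['tool_pos'],4),np.round(o['ee_rot'],3),o['width'],np.round(o['wrist_force'],1))
    for n in names:
        s=cams.snapshot(n);cv2.imwrite(f'pics/{n}{tag}.png',s['pixels'][:,:,::-1])
        for l in labels:
            for d in models.pinpoint(s,l)[:3]: print(n,l,np.round(d['position'],3),round(d['p'],2))
if __name__=='__main__': look(sys.argv[1].split(','),sys.argv[2].split(','),sys.argv[3])
E
python3 look.py wrist,side,top dispenser,dock,paddle_top,ramekin 1
```

```text
2.5 [ 0.6097 -0.2114  0.2059] [-3.142e+00  1.000e-03  1.766e+00] 0.050306703651139505 [-0.3  0.1 -0.3]
wrist ramekin [ 0.733 -0.242 -0.003] 0.95
wrist ramekin [ 0.598 -0.149  0.005] 0.81
wrist ramekin [ 0.486 -0.155  0.001] 0.72
side dispenser [ 0.575  0.039 -0.   ] 0.95
side paddle_top [0.344 0.161 0.001] 0.7
side paddle_top [0.545 0.202 0.134] 0.61
side ramekin [ 0.732 -0.242  0.001] 0.94
side ramekin [ 0.596 -0.146 -0.002] 0.57
side ramekin [ 0.485 -0.158  0.001] 0.57
top dispenser [ 0.578  0.039 -0.002] 0.86
top dock [ 0.594 -0.052  0.001] 0.59
top paddle_top [0.543 0.197 0.133] 0.64
top ramekin [ 0.734 -0.237  0.001] 0.92
top ramekin [ 0.595 -0.147 -0.001] 0.91
top ramekin [ 0.485 -0.151 -0.002] 0.74
```

View pics/wrist1.png

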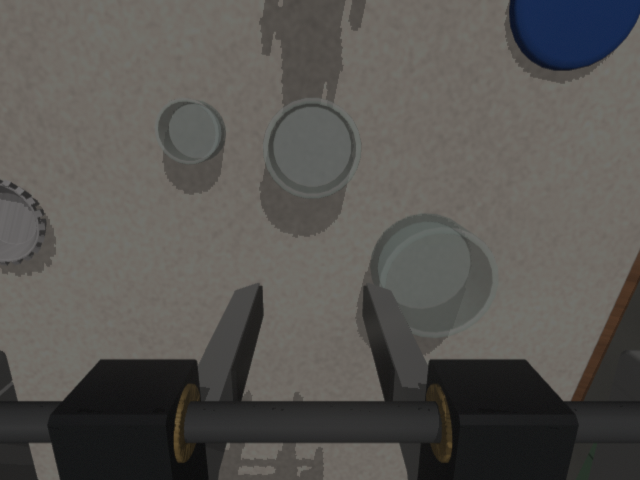

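The wrist view shows the middle ramekin centred ahead of the fingers at (312,148). The large one, at (425,270), stays clear of the right finger. I'll go down and then push gradually.

Request:
step_arm(
  series=[
    [0.06,0,0,60,0],
    [0.06,0,0,115,0],
    [0.06,0,0,160,0],
    [0.06,0,0,185,0],
    [0.06,0,0,194,0],
    [0.06,0,0,194,0],
    [0.06,10,0,194,0],
    [0.06,18,0,194,0],
    [0.06,18,0,194,0],
  ],
)

```text
time: 4.38
tool_pos: [0.6075, -0.1918, 0.0126]
ee_rot: [3.14, 0.001, 1.769]
wrist_force: [0.0, 0.2, 0.3]
width: 0.0494
```

Request:
step_arm(
  series=[
    [0.06,4,0,0,0],
    [0.06,9,1,0,0],
    [0.06,15,2,0,0],
    [0.06,21,3,0,0],
    [0.06,27,4,0,0],
    [0.06,33,5,0,0],
    [0.06,39,6,0,0],
    [0.06,45,7,0,0],
    [0.06,51,8,0,0],
    [0.06,57,9,0,0],
    [0.06,63,10,0,0],
    [0.06,69,11,0,0],
    [0.06,75,12,0,0],
    [0.06,81,13,0,0],
    [0.06,86,14,0,0],
    [0.06,91,15,0,0],
    [0.06,95,16,0,0],
    [0.06,98,16,0,0],
    [0.06,98,16,0,0],
  ],
)

```text
time: 6.75
tool_pos: [0.6036, -0.0928, 0.0113]
ee_rot: [-3.142, -0.001, 1.768]
wrist_force: [0.4, 0.0, 0.8]
width: 0.0502
```

```bash
python3 look.py wrist,side,top dispenser,dock,ramekin 2
```

```text
6.75 [ 0.6036 -0.0928  0.0113] [-3.142e+00 -1.000e-03  1.768e+00] 0.05016045096594034 [0.4 0.  0.8]
wrist ramekin [ 0.482 -0.154 -0.   ] 0.9
wrist ramekin [ 0.595 -0.052  0.003] 0.83
side dispenser [ 0.573  0.038 -0.001] 0.89
side dock [0.582 0.026 0.082] 0.39
side ramekin [ 0.731 -0.241  0.001] 0.9
side ramekin [ 0.486 -0.157  0.001] 0.81
side ramekin [ 0.597 -0.05  -0.004] 0.65
top dispenser [0.579 0.041 0.001] 0.8
top dock [ 0.596 -0.05   0.003] 0.82
top dock [0.459 0.454 0.   ] 0.35
top ramekin [ 0.592 -0.05  -0.002] 0.87
top ramekin [ 0.732 -0.239  0.002] 0.87
top ramekin [ 0.491 -0.153 -0.001] 0.56
```

Not touching the bumpers yet, so I'll creep forward until the wrist force shows contact.

Request:
step_arm(
  series=[
    [0.06,1,0,0,0],
    [0.06,2,0,0,0],
    [0.06,3,0,0,0],
    [0.06,3,0,0,0],
  ],
)

```text
time: 7.85
tool_pos: [0.6031, -0.0903, 0.0115]
ee_rot: [-3.142, 0.0, 1.768]
wrist_force: [-0.3, -0.8, 0.6]
width: 0.0497
```

Request:
step_arm(
  series=[
    [0.06,1,0,0,0],
    [0.06,2,0,0,0],
    [0.06,2,0,0,0],
  ],
)

```text
time: 8.22
tool_pos: [0.6028, -0.0892, 0.0117]
ee_rot: [3.142, 0.002, 1.767]
wrist_force: [0.7, -4.0, 0.6]
width: 0.0495
```

The force is -4 N along y, so the ramekin is against the bumpers. I'll look before backing off.

```bash
python3 look.py wrist,side,top dock,ramekin 3; python3 -c "
import cv2
a=cv2.imread('pics/side3.png')[150:310,240:400];cv2.imwrite('pics/c3.png',cv2.resize(a,None,fx=3.5,fy=3.5,interpolation=cv2.INTER_CUBIC))"
```

```text
8.225 [ 0.6028 -0.0892  0.0117] [3.142e+00 2.000e-03 1.767e+00] 0.049507721613458476 [ 0.7 -4.   0.6]
wrist ramekin [ 0.485 -0.156  0.002] 0.86
wrist ramekin [ 0.594 -0.048  0.004] 0.59
side ramekin [ 0.733 -0.243 -0.   ] 0.78
side ramekin [ 0.488 -0.159  0.002] 0.62
side ramekin [ 0.596 -0.044  0.001] 0.61
top dock [ 0.591 -0.045  0.002] 0.92
top ramekin [ 0.593 -0.048  0.002] 0.76
top ramekin [ 0.487 -0.153  0.002] 0.61
```

View pics/wrist3.png

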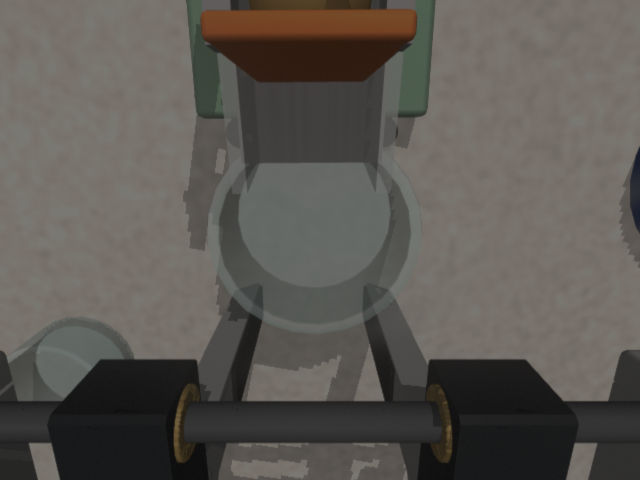

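View pics/c3.png

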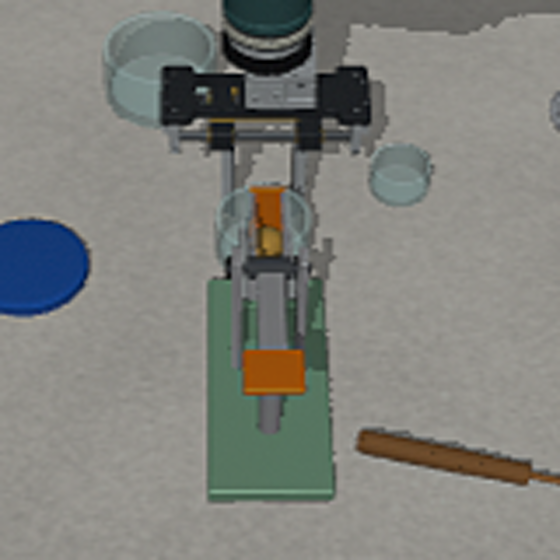

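The wrist view shows the ramekin centred at (315,230) directly below the spout lip, and the side crop agrees, with the gate shut. I'll back off, rise, close the fingers and move over the paddle.

Request:
step_arm(
  series=[
    [0.06,-5,0,0,0],
    [0.06,-20,0,0,0],
    [0.06,-50,0,0,0],
    [0.06,-60,0,0,0],
    [0.06,-60,0,-60,0],
    [0.06,-60,0,-120,0],
    [0.06,-60,0,-180,0],
    [-1,-60,0,-230,0],
    [-1,-60,0,-230,0],
    [-1,0,0,-230,0],
    [-1,60,0,-230,0],
    [-1,120,0,-230,0],
    [-1,180,0,-230,0],
    [-1,240,0,-230,0],
    [-1,293,0,-230,0],
    [-1,293,0,-230,0],
    [-1,293,0,-200,0],
    [-1,293,0,-170,0],
    [-1,293,0,-160,0],
    [-1,293,0,-160,0],
  ],
)

```text
time: 11.18
tool_pos: [0.5451, 0.1981, 0.1703]
ee_rot: [-3.139, 0.0, 1.766]
wrist_force: [-0.4, 0.5, 1.7]
width: 0.0009
```

```bash
python3 look.py wrist,side,top dock,ramekin,paddle_top 4; python3 -c "
import cv2
a=cv2.imread('pics/side4.png')[150:310,240:400];a=cv2.resize(a,None,fx=2.5,fy=2.5)
b=cv2.imread('pics/top4.png')[170:290,250:370];b=cv2.resize(b,(400,400))
cv2.imwrite('pics/c4.png',cv2.hconcat([a,b]))"
```

```text
11.175 [0.5451 0.1981 0.1703] [-3.139  0.     1.766] 0.0008716220868019488 [-0.4  0.5  1.7]
wrist paddle_top [0.542 0.194 0.133] 0.75
side ramekin [ 0.728 -0.24   0.002] 0.68
side ramekin [ 0.484 -0.159  0.003] 0.46
side ramekin [ 0.595 -0.046 -0.003] 0.42
side paddle_top [0.544 0.2   0.134] 0.56
top dock [ 0.597 -0.051  0.001] 0.78
top dock [ 0.313 -0.275  0.005] 0.42
top ramekin [ 0.486 -0.153  0.   ] 0.95
top ramekin [ 0.592 -0.047  0.   ] 0.66
top ramekin [ 0.732 -0.24   0.001] 0.65
```

View pics/c4.png

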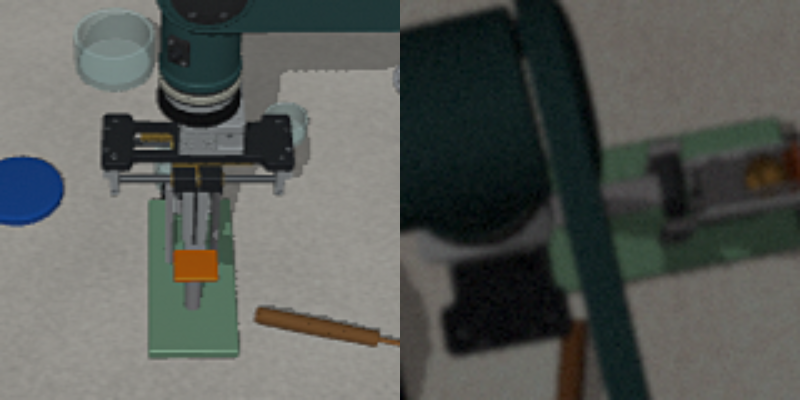

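The fingers are over the paddle centre. In the side crop the paddle is at (195,265), with the tips just above it. Next I'll press down gradually.

Request:
step_arm(
  series=[
    [-1,0,0,20,0],
    [-1,0,0,34,0],
    [-1,0,0,42,0],
    [-1,0,0,50,0],
    [-1,0,0,57,0],
    [-1,0,0,63,0],
    [-1,0,0,66,0],
    [-1,0,0,66,0],
  ],
)

```text
time: 12.78
tool_pos: [0.546, 0.1987, 0.1057]
ee_rot: [3.14, 0.001, 1.767]
wrist_force: [-0.6, -1.5, 4.4]
width: 0.0001
```

Request:
step_arm(
  series=[
    [-1,0,0,1,0],
    [-1,0,0,2,0],
    [-1,0,0,3,0],
    [-1,0,0,3,0],
  ],
)

```text
time: 13.28
tool_pos: [0.5458, 0.1991, 0.1026]
ee_rot: [3.141, -0.0, 1.767]
wrist_force: [1.6, -1.3, 3.3]
width: -0.0001
```

Request:
step_arm(
  series=[
    [-1,0,0,1,0],
    [-1,0,0,2,0],
    [-1,0,0,2,0],
    [-1,0,0,2,0],
  ],
)

```text
time: 13.78
tool_pos: [0.5458, 0.199, 0.1012]
ee_rot: [3.14, 0.0, 1.767]
wrist_force: [1.1, -0.8, 5.7]
width: 0.0006
```

```bash
python3 look.py side,top praline_center,ramekin 5; python3 -c "
import cv2
a=cv2.imread('pics/side5.png')[150:310,240:400];a=cv2.resize(a,None,fx=2.5,fy=2.5)
b=cv2.imread('pics/top5.png')[170:270,340:440];b=cv2.resize(b,(400,400))
cv2.imwrite('pics/c5.png',cv2.hconcat([a,b]))"
```

```text
13.775 [0.5458 0.199  0.1012] [3.14  0.    1.767] 0.0005983893688267123 [ 1.1 -0.8  5.7]
side ramekin [ 0.729 -0.243  0.002] 0.87
side ramekin [ 0.485 -0.16  -0.002] 0.67
side ramekin [ 0.599 -0.045 -0.   ] 0.43
top praline_center [ 0.598 -0.068  0.02 ] 0.54
top praline_center [ 0.579  0.041 -0.001] 0.22
top ramekin [ 0.594 -0.047  0.   ] 0.81
top ramekin [ 0.732 -0.239  0.001] 0.65
top ramekin [ 0.599 -0.061  0.004] 0.49
```

View pics/c5.png

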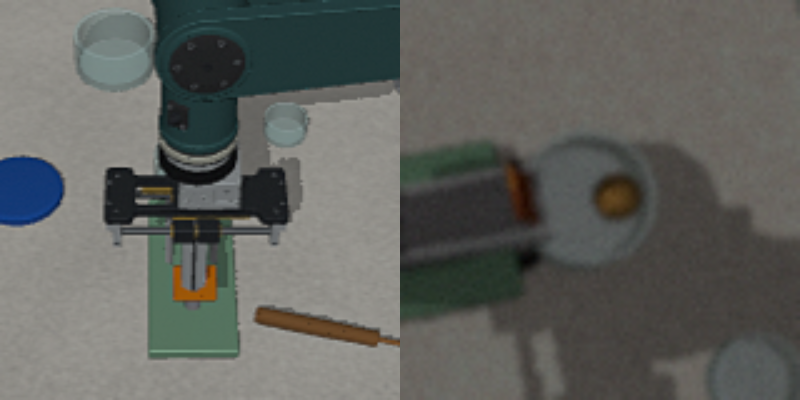

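The top crop shows the praline in the ramekin at about (618,197), within the glass circle. I'll press 3 mm further to confirm the stop by force, hold, and then release slowly.

Request:
step_arm(
  series=[
    [-1,0,0,1,0],
    [-1,0,0,2,0],
    [-1,0,0,3,0],
    [-1,0,0,3,0],
    [-1,0,0,3,0],
  ],
)

```text
time: 14.7
tool_pos: [0.5461, 0.1989, 0.1005]
ee_rot: [3.139, 0.0, 1.767]
wrist_force: [-2.6, -2.5, 13.4]
width: 0.0001
```

The force rose to 13 N while the tool stayed at about the same height, so the lever is firmly on its stop. Now I'll release it and retreat.

Request:
step_arm(
  series=[
    [-1,0,0,0,0],
    [-1,0,0,-6,0],
    [-1,0,0,-12,0],
    [-1,0,0,-18,0],
    [-1,0,0,-24,0],
    [-1,0,0,-30,0],
    [-1,0,0,-36,0],
    [-1,0,0,-50,0],
    [-1,0,0,-90,0],
    [-1,0,0,-140,0],
    [-1,0,0,-150,0],
    [-1,0,-60,-150,0],
    [-1,0,-120,-150,0],
    [-1,0,-120,-150,0],
    [-1,0,-120,-150,0],
  ],
)

```text
time: 16.58
tool_pos: [0.4279, 0.1752, 0.247]
ee_rot: [-3.142, 0.001, 1.767]
wrist_force: [-0.9, -0.5, -0.2]
width: 0.0007
```

```bash
python3 look.py side,top praline_center,ramekin,dock,paddle_top 6; python3 -c "
import cv2
a=cv2.imread('pics/side6.png')[150:310,240:400];a=cv2.resize(a,None,fx=2.5,fy=2.5)
b=cv2.imread('pics/top6.png')[170:270,340:440];b=cv2.resize(b,(400,400))
cv2.imwrite('pics/c6.png',cv2.hconcat([a,b]))"
```

```text
16.575 [0.4279 0.1752 0.247 ] [-3.142e+00  1.000e-03  1.767e+00] 0.0006572292898731645 [-0.9 -0.5 -0.2]
side ramekin [ 0.731 -0.243 -0.002] 0.64
side ramekin [ 0.487 -0.156  0.002] 0.55
side ramekin [ 0.59  -0.047 -0.002] 0.5
side paddle_top [0.545 0.199 0.134] 0.55
top praline_center [ 0.6   -0.066  0.019] 0.55
top ramekin [ 0.588 -0.048 -0.001] 0.91
top ramekin [ 0.489 -0.152  0.001] 0.68
top ramekin [ 0.601 -0.066  0.02 ] 0.62
top dock [ 0.6   -0.06   0.005] 0.74
top dock [ 0.594 -0.05  -0.   ] 0.57
top dock [0.458 0.458 0.   ] 0.15
top paddle_top [0.546 0.194 0.131] 0.73
top paddle_top [ 0.312 -0.274  0.006] 0.21
```

View pics/c6.png

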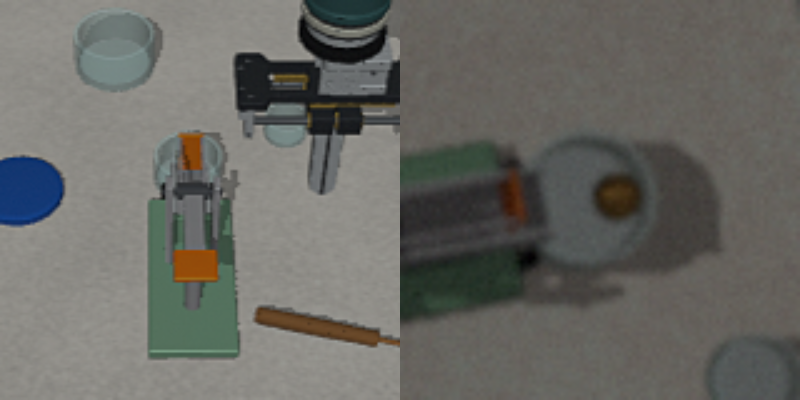

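The praline is in the ramekin at (618,197) in the top crop. The paddle is back at its rest height, the gate is shut, and the arm is clear.

```bash
python3 -c "
from bench import robot
print(robot.close_job())"
```

```text
the job is handed in; nothing more can be done
None
```

I pushed the middle ramekin against the bumpers and pressed the paddle onto its stop, and the praline rolled out into the ramekin. I then let the paddle back up and handed the job in at about 16.7 s; no verdict is reported.

- **Ramekin:** The push went from rising steady contact to about 4 N against the bumpers. In the last check it was at about (0.589, -0.048), against an estimated dock at (0.594, -0.047). That is about 5 mm apart, within the networks' error and the 15 mm limit.
- **Paddle:** The wrist force rose to 13 N with almost no further travel, so the lever was on its stop. Afterwards the paddle read 0.131 to 0.134 m high (rest is 0.133 m), and the gate looks shut in the picture.
- **Praline:** It is at about (0.600, -0.066, 0.019). That is about 21 mm from the ramekin centre, which means it lies against the far inner wall; the limit is 30 mm. The side camera did not find it, so this rests on the top view alone.
- **Robot and bystanders:** The wrist force was near zero at the end, with the arm clear of everything. I planned the moves to stay clear of the bowl, spatula, mould and lid. I did not measure their positions again at the end.

The networks gave a few stray detections for the dock, paddle and ramekin in the last views. I set those aside because they did not match the picture.

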